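# Set and lock the last leg of a display riser

### The job

The round display riser lies upside down on the table; two of its legs are already set, the third still stands too far out with its cam lever open. Push that leg's end plug fully home, then grip the leg tube and slide it down until its ring mark is level with the top of the collar. Keep hold of the leg there and turn your grip so that a finger swings the upright cam lever shut against its stop, and finish still gripping the leg at its mark with the lever shut; leave the tape roll, marker and stapler beside it where they are.

Things in the scene. Friction and masses are not known exactly. Their poses are not given: they have to be found in the camera images.
- riser: Round riser upside down: wooden board 250 mm across, 16 thick, firm on the table. Origin: centre of its face on the table, z up. Three upright legs 90 mm from the centre, in its frame at +60 and 180 degrees (finished) and -60 (to be set). Each: fixed tube 27 mm across, above it a collar 39 mm across with its top 94 mm over the table, and a sliding tube 20 mm across coming up out of it.
- collar_top (a point): Centre of the top of the collar (cam ring) of the leg to be set, on the leg's upright axis, 94 mm above the table. Frame as riser.
- leg_mark (a point): Centre of the 3 mm wide dark ring mark on the sliding leg to be set, on its axis. The bare tube, 20 mm across, goes on for 52 mm above it to the end that takes the plug. The leg slides with about 12 N of drag (grip it with 25 N or more), stays where it is left, and turns freely about its own axis, so a hand gripping it can turn with it.
- leg (a joint): Slide of that leg in m, up positive: 0 = ring mark level with the collar top, starts 0.015 to 0.038 too far out; range -0.03 to 0.045. With the lever shut the cam clamps it: drag some 30 N.
- plug_top (a point): Centre of the top of the black end plug of that leg, 21.6 mm across, flange 6 mm thick. Home, it is 58 mm above the ring mark, its flange on the tube's end.
- plug (a joint): How far the plug stands proud of home, in m: 0 = fully home, starts 0.005 to 0.009. It pushes in with about 4 N, and stays where it is left; a push over 12 N would also move the leg down.
- lever_tip (a point): Middle of the top edge of the cam lever's upright paddle on the leg to be set: 26.5 mm from the leg's axis and 27 mm above the collar top. The paddle is a plate 5.5 mm thick in a radial plane, standing up from the ring's rim, from 16.5 to 36.5 mm from the leg's axis.
- lever (a joint): Angle of the cam lever about the leg's upright axis, rad: 0 = shut against its stop, paddle pointing straight out from the riser's centre; open is positive, counter-clockwise seen from above; starts 0.75 to 1.05. Drag about 2 N at the paddle, some 5 N near the end as the cam bites on the leg; stays where it is left. It does not turn with the leg.
- masking_tape: Roll of tan masking tape lying flat left of the riser, 94 mm across, 19 mm high; origin: centre of its underside. Leave alone.
- blue_marker: Capped paint marker lying right of the riser, 142 x 19 x 20 mm; origin: centre of its underside. Leave alone.
- stapler: Stapler standing at the left, 135 x 32 x 50 mm; origin: centre of its underside. Leave alone.

How it is judged (in metres and radians):
On the way, in this order (a step that is already met when the one before it is completed fails the run):
1. the end plug is pressed fully home (value of joint plug below 0.0015 m), for 0.2 s.
2. the leg is gripped with its ring mark level with the collar top, the lever still open (value of joint leg between -0.004 and 0.004 m and contact force between the fingers and leg above 3 N and horizontal distance between the grasp point and leg_mark below 0.015 m and z of the grasp point in the frame of plug_top below -0.008 m and value of joint lever above 0.5 rad), for 0.2 s.
3. the lever is shut while the leg is gripped at its mark (value of joint leg between -0.004 and 0.004 m and contact force between the fingers and leg above 3 N and horizontal distance between the grasp point and leg_mark below 0.015 m and z of the grasp point in the frame of plug_top below -0.008 m and value of joint lever below 0.1 rad), for 0.2 s.
At the end, for the whole second after the job is handed in: Plug within 1.5 mm of home, ring mark within 4 mm of the collar top, lever within 0.1 rad of its stop, and the leg still gripped between the fingers (over 3 N, TCP on the leg's axis within 15 mm and below the plug), at rest (all of step 3 and value of joint plug below 0.0015 m and linear speed of leg below 0.01 m/s); the arm keeps its last pose, push and grip.
It fails at once if the lever is pushed shut while the leg is not gripped (value of joint lever below 0.4 rad and (contact force between the fingers and leg below 0.5 N or z of the grasp point in the frame of plug_top above -0.004 m)).
It fails at once if the tape roll, marker or stapler is moved by more than 25 mm (distance of any of masking_tape, blue_marker, stapler from where it was at the start of the episode above 0.025 m).
It also fails if it takes over 51 s, if anything falls off the work surface, if the arm or the gripper's body presses on something with over 40 N, if the wrist force passes 120 N, or if a joint passes its speed limit or range.

### The arm

A 6-joint arm with a two-finger parallel gripper is mounted at the origin on a cart in front of the work surface, level with it; the furniture and walls round the work are solid. World frame = base frame: x ahead of the robot, y to its left, z up, the work surface at z = 0. Lengths are in mm, angles in rad, forces in N, time in s.
With the tool pointing down it reaches from about 350 to 975 mm from the base axis. Payload 7.1 kg.
Tool frame: the origin (TCP) lies between the finger pads, 19 mm behind the fingertips; this is the grasp point; z points along the fingers, y is the line along which they close (so a half turn about z gives the same grasp; the last joint's range is limited). The gripper opens to 88 mm and grips with 3 to 60 N. Pads are 20 mm wide; open, the fingers measure 115 mm over their backs; the gripper's body (75 mm by 178 mm) begins 61 mm behind the grasp point.
Start: joints at [-1.286, 0.423, 1.63, -0, 1.089, -0.019], TCP at [186.986, -596.357, 241.375] pointing down, gripper open.
Joint ranges: [-3, 3], [-0.9, 2.11], [0.09, 2.58], [-1.31, 4.45], [0.11, 2.69], [-2.54, 2.54]. Speed limits (rad/s): [2.39, 2.39, 3.01, 3.14, 3.14, 3.14].

### API

Orientations are given as a rotation vector (axis times angle).
In Python, from workcell import ctrl, cams gives the robot as it stands.
- The arm moves only by the tool move_arm, never from a script. Its argument "steps" is a list of rows, each a list of 3 entries, a list of its own where there are three numbers: the shift along the tool's x, y, z in units of 25 mm (1.0 is 25 mm), then the turn about the tool's z in units of 5 degrees (1.0 is 5 degrees), then the closure, from 0 (fully open) to 1 (shut). A call has 1 to 20 rows; each row shifts and turns the commanded pose from where the row before left it, along the tool's axes as they then stand; what a row does not reach is not made up. A row lasts 1/12 s, in which the tool goes at most 41.7 mm and 7.16 degrees, less where a joint would pass 70% of its speed; a pose out of reach is approached as far as the arm can. A call is refused whole if a number of a shift passes 1 or a number of a turn 1, either way. A call with a gripper value outside its range is refused whole. The fingers move at their own pace and stop on an object; the grip force is fixed at half the most. Time passes only in rows, so rows that do not move let the fingers close. It gives the time, the measured TCP pose, the force, the opening and the grip force at its end, in the units of the state.
- ctrl.get_obs(): the state, without advancing time (a new reading comes with each control period).
- cams.get_image(name): name is "scene" or "top"; returns a dict with "image" (384x512x3 uint8, red, green, blue), "camera_matrix" (3x3 intrinsics, pixels), "xyz" and "rotation" of the camera in the world. Camera axes: x right, y down, z forward; pixel columns grow to the right and rows downward; lengths in mm; the calibration is good to about 2 mm. A picture is of the moment at which its call begins. There is no depth.
- ctrl.close_job(): hands the job in; it is judged then, once.
Trained networks look in the newest picture that a camera, given by its name, has taken for a name from the list of things; names that differ only in an ending like _2 or _b are one class to them, and where a whole thing is asked for, a point or a joint stands for the part that bears it (a point fixed in the world has none). Each returns a list of dicts, best first, with "p" (0 to 1); they miss things now and then, are a little off and sometimes report something else, mostly with a low value. They report only what shows in the picture. A call takes as long as a camera call.
- cams.boxes_of(camera, thing): "rect" ([centre column, centre row, width, height] in pixels, round what is visible of it).
- cams.cut_out(camera, thing): "pixels" (384x512 bool, what is visible of it) and "rect" ([centre column, centre row, width, height] in pixels, round what is visible of it).
The state is a dict: "t": time; "qpos": joint angles; "qvel": joint speeds; "joint_torque": joint torques, N m; "ee_pos": TCP position; "orientation": TCP orientation; "ft_force": force on the tool from outside, world axes, zero at the start; "moment": the same for the moment, N m; "width": finger opening in mm; "grasp_force": force on a finger pad.
Only numpy, scipy, OpenCV 4.12 (cv2) and the standard library are available. Lean on these libraries where they do the work, as an engineer would, in place of code of your own. Each camera call takes 0.05 s, during which the arm holds its last target. There are 200 camera calls.

## Working session

There is one attempt and no reset: what is moved stays moved. The work goes in short steps, Python scripts to look and compute and a tool call to move; the robot and the scene stay as the last step left them, time stands still between calls to the robot, and variables do not carry over. Pictures are saved under pics/ and viewed, at most 10 in all, crops included, and the job is handed in when it is done.

Besides the shell and the picture viewer there is one more tool, called after "Request:" as a command line: name --argument value ..., lists and objects as JSON in quotes. move_arm: Moves the arm, as the interface text tells. Its arguments: {"type":"object","properties":{"steps":{"type":"array"}},"required":["steps"]}

```bash
mkdir -p pics; cat > h.py <<'E'
import numpy as np, cv2
from workcell import ctrl, cams
def proj(im,P):
    P=np.atleast_2d(P).astype(float); c=(P-im["xyz"])@np.array(im["rotation"]); u=c@np.array(im["camera_matrix"]).T
    return u[:,:2]/u[:,2:]
def ray(im,uv):
    d=np.linalg.inv(im["camera_matrix"])@np.array([uv[0],uv[1],1.]); d=np.array(im["rotation"])@d
    return np.array(im["xyz"]),d/np.linalg.norm(d)
def onz(im,uv,z):
    o,d=ray(im,uv); return o+d*(z-o[2])/d[2]
def tri(rs):
    A=sum(np.eye(3)-np.outer(d,d) for o,d in rs); b=sum((np.eye(3)-np.outer(d,d))@o for o,d in rs); return np.linalg.solve(A,b)
E
python3 - <<'E'
from h import *
for n in("scene","top"):
    im=cams.get_image(n); cv2.imwrite(f"pics/{n}0.png",im["image"][:,:,::-1]); print(n,im["xyz"],np.round(im["rotation"],3).tolist(),np.array(im["camera_matrix"]).tolist())
    for t in("riser","collar_top","leg_mark","leg","plug_top","plug","lever_tip","lever","masking_tape","blue_marker","stapler"):
        print(t,[(round(b["p"],2),np.round(b["rect"],1).tolist()) for b in cams.boxes_of(n,t)[:3]])
print(ctrl.get_obs())
E
```

```text
scene [ 52.42448043 294.23059904 854.02949093] [-1.458, 2.299, -0.736] [[385.67142208026945, 0.0, 255.95024935393948], [0.0, 385.67142208026945, 186.9294380545501], [0.0, 0.0, 1.0]]
riser [(0.89, [294.1, 197.6, 101.1, 125.5])]
collar_top [(0.6, [291.8, 199.7, 103.0, 124.0])]
leg_mark [(0.75, [294.9, 152.4, 12.2, 31.1])]
leg [(0.68, [296.9, 153.5, 17.6, 28.8])]
plug_top [(0.6, [297.7, 142.0, 12.2, 14.6]), (0.33, [290.9, 199.7, 98.7, 124.8])]
plug [(0.6, [300.8, 143.1, 13.2, 8.9])]
lever_tip [(0.52, [292.1, 164.8, 19.2, 25.9])]
lever [(0.53, [293.3, 165.3, 17.2, 23.0])]
masking_tape [(0.73, [232.4, 264.6, 41.5, 42.3])]
blue_marker []
stapler [(0.95, [139.5, 290.4, 31.4, 64.5])]
top [ 390.91486475   67.56973601 1197.98264229] [-2.162, 2.14, -0.114] [[434.7031242035906, 0.0, 260.0618127132056], [0.0, 434.7031242035906, 195.73498422515152], [0.0, 0.0, 1.0]]
riser [(0.94, [294.1, 220.1, 95.1, 92.1])]
collar_top [(0.83, [294.4, 218.4, 92.1, 94.0]), (0.43, [224.8, 241.4, 31.7, 31.9])]
leg_mark []
leg [(0.49, [318.5, 182.7, 13.2, 17.6])]
plug_top [(0.59, [319.3, 180.8, 9.6, 8.8])]
plug [(0.5,
[... 349 characters left out ...]
, 230.2, 15.1, 50.3])]
{'t': 1.2, 'qpos': array([-1.28599120e+00,  4.23133026e-01,  1.62988226e+00,  2.49161659e-06,
        1.08859098e+00, -1.90123528e-02]), 'qvel': array([ 0.00090388,  0.00063675,  0.00055516,  0.00205065,  0.00039173,
       -0.00024455]), 'joint_torque': array([-5.96233313e-04, -5.44582415e+01, -2.74048322e+01,  6.44755689e-02,
        1.68978085e-02,  5.60587182e-06]), 'ee_pos': array([ 186.99440629, -596.36509895,  241.36140578]), 'orientation': array([-3.10540084e+00, -4.75398149e-01, -6.02659583e-07]), 'ft_force': array([ 0.33515108,  0.33486038, -0.26748846]), 'moment': array([ 0.03140878, -0.05128642,  0.00251187]), 'grasp_force': 0.0, 'width': 87.65204007151357}
```

```bash
sed -i '3a\
def fix(im):\
    im["rotation"]=cv2.Rodrigues(np.array(im["rotation"],float))[0] if np.array(im["rotation"]).size==3 else im["rotation"]; return im\
def get(n): return fix(cams.get_image(n))' h.py
python3 - <<'E'
from h import *
s=get("scene");t=get("top")
a=s["image"][120:270,215:365,::-1];b=t["image"][145:295,215:365,::-1]
cv2.imwrite("pics/a.png",np.hstack([cv2.resize(x,(400,400)) if 0 else cv2.resize(x,(400,400),interpolation=cv2.INTER_CUBIC) for x in(a,b)]))
a=s["image"][125:195,265:335,::-1];b=t["image"][150:220,285:355,::-1]
cv2.imwrite("pics/b.png",np.hstack([cv2.resize(x,(400,400),interpolation=cv2.INTER_CUBIC) for x in(a,b)]))
print("board",onz(t,(294.1,219.),16), onz(s,(294,198),50))
print("plug",tri([ray(s,(299,140)),ray(t,(319.7,180.8))]))
print("tape",onz(t,(226.8,240.7),19),"stap",onz(t,(147,230),50),"mark",onz(t,(340.4,182.6),10))
E
```

```text
Traceback (most recent call last):
  File "h.py", line 4
    def fix(im):
    ^^^
IndentationError: expected an indented block after function definition on line 3
```

```bash
sed -i '4,6d' h.py; cat >> h.py <<'E'
def get(n):
    im=cams.get_image(n); im["rotation"]=cv2.Rodrigues(np.array(im["rotation"],float))[0]; return im
E
python3 - <<'E'
from h import *
s=get("scene");t=get("top")
a=s["image"][120:270,215:365,::-1];b=t["image"][145:295,215:365,::-1]
cv2.imwrite("pics/a.png",np.hstack([cv2.resize(x,(400,400),interpolation=cv2.INTER_CUBIC) for x in(a,b)]))
a=s["image"][125:195,265:335,::-1];b=t["image"][150:220,285:355,::-1]
cv2.imwrite("pics/b.png",np.hstack([cv2.resize(x,(400,400),interpolation=cv2.INTER_CUBIC) for x in(a,b)]))
print("board",onz(t,(294.1,219.),16), onz(s,(294,198),50))
print("plug",tri([ray(s,(299,140)),ray(t,(319.7,180.8))]))
print("tape",onz(t,(226.8,240.7),19),"stap",onz(t,(147,230),50),"mark",onz(t,(340.4,182.6),10))
E
```

```text
board [472.60988537  -6.36494818  16.        ] [493.86023402 -25.27801617  50.        ]
plug [549.91050536 -54.62342712 194.9738141 ]
tape [411.89292384 175.34663254  19.        ] stap [437.21445591 384.46840386  50.        ] mark [ 574.72479482 -134.04598816   10.        ]
```

View pics/a.png

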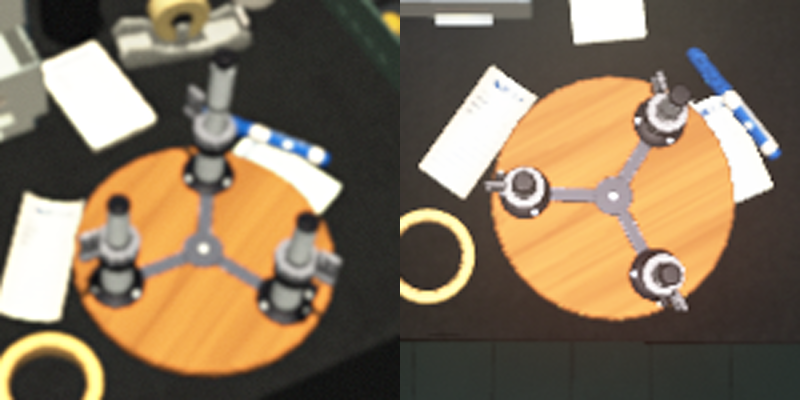

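View pics/b.png

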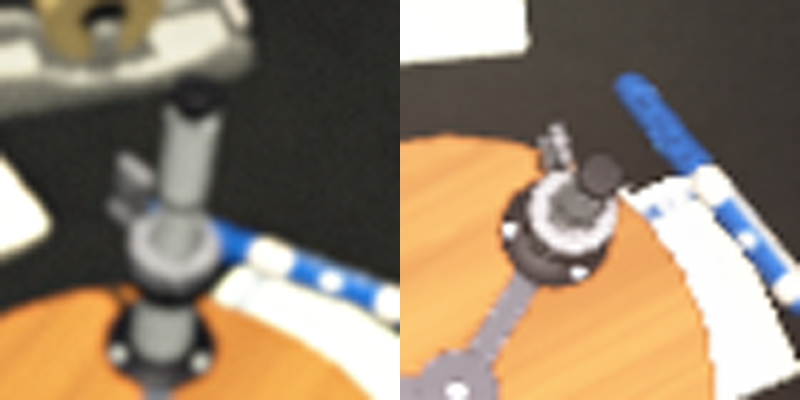

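The long leg (upper right in top view) is the one to set: plug top ≈(320,180.6) top / (299.5,141) scene, collar centre ≈(315,187) / (295,166.5), lever tip at ≈(313,174) top, open. I will fit the riser pose and check the wider scene.

```bash
cat > fit.py <<'E'
from h import *
from scipy.optimize import least_squares
s=get("scene");t=get("top")
def board(im,z=16):
    hsv=cv2.cvtColor(im["image"],cv2.COLOR_RGB2HSV); m=cv2.inRange(hsv,(8,90,90),(22,255,255))
    n,l,st,_=cv2.connectedComponentsWithStats(m); 
    u,v=proj(im,[473,-6,16])[0]; k=np.argmin([1e9]+[np.hypot(*(_[i]-(u,v)))-st[i,4]**.5 for i in range(1,n)])
    c=max(cv2.findContours((l==k).astype(np.uint8),cv2.RETR_EXTERNAL,cv2.CHAIN_APPROX_NONE)[0],key=cv2.contourArea)
    h=cv2.convexHull(c)[:,0]; return np.array([onz(im,p,z)[:2] for p in h])
B={n:board(im) for n,im in(("s",s),("t",t))}
for n,b in B.items():
    f=least_squares(lambda q:np.hypot(*(b-q[:2]).T)-q[2],[473,-6,125],loss="soft_l1"); print(n,"board",f.x.round(1),"rms",np.sqrt(np.mean(f.fun**2)).round(2))
kp=[(t,(315.0,187.0),-60,94),(t,(260.7,216.2),60,94),(t,(311.4,247.4),180,94),(s,(295.1,166.5),-60,94),(s,(258.9,211.9),60,94),(s,(326,220.5),180,94)]
def P(q,a,z):
    a=np.radians(a)+q[2]; return [q[0]+90*np.cos(a),q[1]+90*np.sin(a),z]
r=lambda q:np.concatenate([1.5*(onz(im,uv,z)[:2]-P(q,a,z)[:2]) for im,uv,a,z in kp]+[(np.hypot(*(b-q[:2]).T)-125)*.3 for b in B.values()])
f=least_squares(r,[473,-6,.5],loss="soft_l1"); q=f.x
print("riser",q.round(3)); print("leg",np.round(P(q,-60,94),1))
for im,uv,a,z in kp: print(a,(onz(im,uv,z)-P(q,a,z))[:2].round(1))
for n,im,uv in(("s",s,(299.3,141.0)),("t",t,(319.8,180.4))):
    h=min(range(160,220),key=lambda z:np.hypot(*(proj(im,P(q,-60,z))[0]-uv))); print(n,"plug z",h,proj(im,P(q,-60,h)).round(1),uv)
print("leg end tri",tri([ray(s,(299.3,141.)),ray(t,(319.8,180.4))]).round(1), "lever dir (z121)",[ (onz(im,uv,121)-P(q,-60,121)).round(1) for im,uv in((t,(312.6,173)),(s,(286,154)))])
cv2.imwrite("pics/full.png",np.hstack([s["image"],t["image"]])[:,:,::-1][:, :] if 0 else cv2.resize(np.hstack([s["image"],t["image"]])[:,:,::-1],(800,300),interpolation=cv2.INTER_AREA))
E
python3 fit.py
```

```text
s board [472.1  -6.8 126.2] rms 1.46
t board [471.5  -5.4 122.4] rms 30.55
riser [472.874  -6.223   0.482]
leg [548.9 -54.4  94. ]
-60 [ 0.9 -0.4]
60 [-3.1 -0.3]
180 [3.  2.8]
-60 [ 3.2 -1.4]
60 [-6.4  0.4]
180 [-8.5  3.6]
s plug z 193 [[299.  140.9]] (299.3, 141.0)
t plug z 204 [[320.1 180.6]] (319.8, 180.4)
leg end tri [551.3 -56.1 189.6] lever dir (z121) [array([32.4,  8.5,  0. ]), array([29.7, 12.5,  0. ])]
```

View pics/full.png

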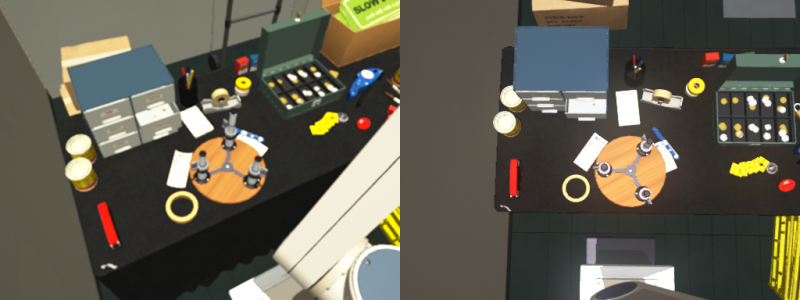

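The workspace route is clear: cabinet at far left, toolbox far right, and nothing tall between the arm and the leg. Moving above the leg.

Request:
move_arm --steps '[[[1,-0.8,0],0,1],[[1,-0.8,0],0,1],[[1,-0.8,0],0,1],[[1,-0.8,0],0,1],[[1,-0.8,0],0,1],[[1,-0.8,0],0,1],[[1,-0.8,0],0,1],[[1,-0.8,0],0,1],[[1,-0.8,0],0,1],[[1,-0.8,0],0,1],[[1,-0.8,0],0,1],[[1,-0.8,0],0,1],[[1,-0.8,0],0,1],[[1,-0.8,0],0,1],[[1,-0.8,0],0,1],[[1,-0.8,0],0,1],[[1,-0.8,0],0,1],[[1,-0.8,0],0,1],[[1,-0.8,0],0,1],[[1,-0.8,0],0,1]]'

```text
t: 3.07
ee_pos: [545.2, -63.6, 241.5]
orientation: [3.105, 0.476, 0.0]
ft_force: [0.8, -0.9, 1.7]
width: 0.4
grasp_force: 0.0
```

Request:
move_arm --steps '[[[0.3,-0.3,0],0,1],[[0,0,0],-1,1],[[0,0,0],-1,1],[[0,0,0],-1,1],[[0,0,0],-1,1],[[0,0,0],-1,1],[[0,0,0],-1,1],[[0,0,0],-1,1],[[0,0,0],-1,1],[[0,0,0],-1,1],[[0,0,0],-1,1],[[0,0,0],-1,1],[[0,0,0],-1,1],[[0,0,0],-1,1],[[0,0,0],-1,1],[[0,0,0],-1,1],[[0,0,0],-1,1],[[0,0,0],-1,1],[[0,0,0],-1,1],[[0,0,0],-1,1]]'

```text
t: 4.73
ee_pos: [548.9, -56.2, 241.4]
orientation: [-1.742, -2.614, 0.0]
ft_force: [-0.2, -0.2, 0.3]
width: 0.5
grasp_force: 0.0
```

Request:
move_arm --steps '[[[0,0,0],-1,1],[[0,0,0],-1,1],[[0,0,0],-1,1],[[0,0,0],-1,1],[[0,0,0],-1,1],[[0,0,0],-1,1],[[0,0,0],-1,1],[[0,0,0],-1,1],[[0,0,0],-1,1],[[0,0,0],-1,1],[[0,0,0],-1,1],[[0,0,0],-1,1],[[0,0,0],-0.5,1],[[0,0,0],0,1],[[0,0,0],0,1]]'

```text
t: 5.98
ee_pos: [549.1, -56.1, 241.4]
orientation: [-0.143, -3.138, 0.0]
ft_force: [0.8, 0.3, -0.1]
width: 0.5
grasp_force: 0.0
```

Request:
move_arm --steps '[[[0,0,0.8],0,1],[[0,0,0.04],0,1],[[0,0,0.04],0,1],[[0,0,0.04],0,1],[[0,0,0.04],0,1],[[0,0,0.04],0,1],[[0,0,0.04],0,1],[[0,0,0],0,1]]'

```text
t: 6.65
ee_pos: [549.4, -55.7, 215.5]
orientation: [0.14, 3.138, -0.0]
ft_force: [-0.2, -0.3, -0.6]
width: 0.5
grasp_force: 0.0
```

Request:
move_arm --steps '[[[0,0,0.04],0,1],[[0,0,0.04],0,1],[[0,0,0.04],0,1],[[0,0,0],0,1]]'

```text
t: 6.98
ee_pos: [549.4, -55.7, 212.3]
orientation: [-0.14, -3.138, -0.0]
ft_force: [-0.2, -0.7, 0.1]
width: 0.6
grasp_force: 0.0
```

Request:
move_arm --steps '[[[0,0,0.04],0,1],[[0,0,0.04],0,1],[[0,0,0.04],0,1],[[0,0,0],0,1]]'

```text
t: 7.32
ee_pos: [549.4, -55.7, 209.4]
orientation: [0.14, 3.138, 0.0]
ft_force: [-1.0, -0.4, 2.4]
width: 0.5
grasp_force: 1.3
```

Request:
move_arm --steps '[[[0,0,0.04],0,1],[[0,0,0.04],0,1],[[0,0,0],0,1]]'

```text
t: 7.57
ee_pos: [549.4, -55.7, 207.2]
orientation: [0.14, 3.138, 0.0]
ft_force: [-0.3, -0.1, 2.5]
width: 0.4
grasp_force: 1.2
```

Request:
move_arm --steps '[[[0,0,0.04],0,1],[[0,0,0.04],0,1],[[0,0,0],0,1]]'

```text
t: 7.82
ee_pos: [549.4, -55.7, 205.2]
orientation: [0.14, 3.138, 0.0]
ft_force: [-0.2, -0.6, 2.7]
width: 0.5
grasp_force: 1.0
```

Request:
move_arm --steps '[[[0,0,0.04],0,1],[[0,0,0],0,1]]'

```text
t: 7.98
ee_pos: [549.4, -55.7, 204.6]
orientation: [0.14, 3.138, -0.0]
ft_force: [-0.6, -0.2, 5.3]
width: 0.3
grasp_force: 2.8
```

Request:
move_arm --steps '[[[0,0,0.04],0,1],[[0,0,0],0,1]]'

```text
t: 8.15
ee_pos: [549.5, -55.7, 203.9]
orientation: [0.14, 3.138, -0.0]
ft_force: [-2.3, 0.8, 8.0]
width: 0.5
grasp_force: 3.9
```

Request:
move_arm --steps '[[[0,0,0.04],0,1],[[0,0,0],0,1]]'

```text
t: 8.32
ee_pos: [549.5, -55.7, 203.0]
orientation: [0.14, 3.138, -0.0]
ft_force: [-2.4, 0.5, 8.4]
width: 0.2
grasp_force: 4.3
```

Request:
move_arm --steps '[[[0,0,0.04],0,1],[[0,0,0],0,1]]'

```text
t: 8.48
ee_pos: [549.5, -55.7, 202.0]
orientation: [0.14, 3.138, -0.0]
ft_force: [-2.8, 0.3, 8.4]
width: 0.2
grasp_force: 4.4
```

Request:
move_arm --steps '[[[0,0,0.04],0,1],[[0,0,0],0,1]]'

```text
t: 8.65
ee_pos: [549.5, -55.7, 201.0]
orientation: [0.14, 3.138, -0.0]
ft_force: [-3.4, -0.2, 9.7]
width: 0.2
grasp_force: 4.5
```

Force plateaued at 2.5 N (plug), then rose and plateaued at about 8.5 N (leg sliding), so the plug is home and its top is at about 182 mm, which puts the leg about 30 mm out. Now back off, open, and go down round the tube.

Request:
move_arm --steps '[[[0,0,-0.4],0,1],[[0,0,-0.4],0,0.4],[[0,0,0],0,0.4],[[0,0,0],0,0.4],[[0,0,0],0,0.4],[[0,0,0],0,0.4],[[0,0,0],0,0.4],[[0,0,0],0,0.4],[[0,0,0],0,0.4]]'

```text
t: 9.4
ee_pos: [549.2, -55.7, 220.1]
orientation: [-0.14, -3.138, -0.0]
ft_force: [-0.0, -0.2, 0.6]
width: 50.2
grasp_force: 0.0
```

```bash
python3 - <<'E'
from h import *
o=ctrl.get_obs(); print(o["ee_pos"],o["width"],o["qpos"].round(2))
s=get("scene");t=get("top")
ims=[]
for im in(s,t):
    p=proj(im,[550,-55,182])[0].astype(int); a=im["image"][p[1]-30:p[1]+50,p[0]-40:p[0]+40,::-1]; ims.append(cv2.resize(a,(400,400),interpolation=cv2.INTER_CUBIC)); print(p)
cv2.imwrite("pics/c.png",np.hstack(ims))
E
```

```text
[549.208604   -55.68450889 220.10141321] 50.20030114280777 [-0.12  0.34  1.81  0.    0.99 -1.6 ]
[298 143]
[319 181]
```

View pics/c.png

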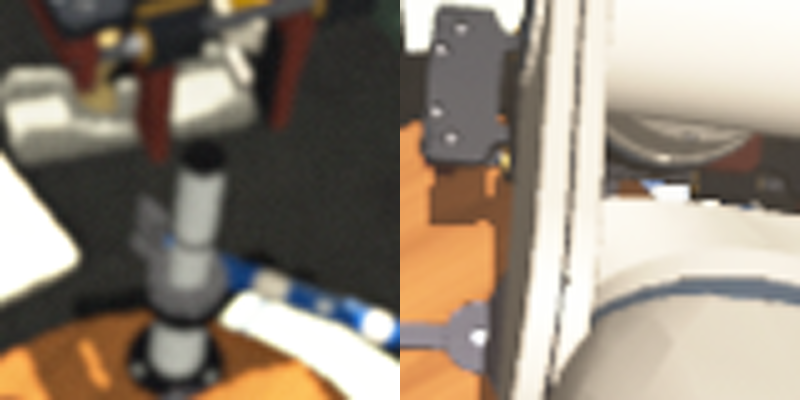

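The view shows the plug seated with no gap at (204,155) in the crop, the fingers opened on either side and the lever still open. Going down 70 mm and gripping.

Request:
move_arm --steps '[[[0,0,0.5],0,0.4],[[0,0,0.5],0,0.4],[[0,0,0.5],0,0.4],[[0,0,0.5],0,0.4],[[0,0,0.5],0,0.4],[[0,0,0.3],0,0.4],[[0,0,0],0,0.4],[[0,0,0],0,1],[[0,0,0],0,1],[[0,0,0],0,1],[[0,0,0],0,1],[[0,0,0],0,1],[[0,0,0],0,1],[[0,0,0],0,1]]'

```text
t: 10.67
ee_pos: [549.6, -56.0, 150.9]
orientation: [0.139, 3.138, -0.001]
ft_force: [-1.3, -2.0, 4.2]
width: 19.7
grasp_force: 30.0
```

```bash
python3 - <<'E'
from h import *
s=get("scene")
for z in(94,121,124,146,182): print(z,(proj(s,[550,-55,z])[0]-(258,113))*5)
E
```

```text
94 [186.02861862 270.990064  ]
121 [190.92171182 236.85088462]
124 [191.47951227 232.95910307]
146 [195.66032065 203.78954477]
182 [202.86340691 153.53351162]
```

Request:
move_arm --steps '[[[0,0,0.1],0,1],[[0,0,0.2],0,1],[[0,0,0.2],0,1],[[0,0,0.2],0,1],[[0,0,0.2],0,1],[[0,0,0.2],0,1],[[0,0,0.1],0,1],[[0,0,0],0,1],[[0,0,0],0,1],[[0,0,0],0,1]]'

```text
t: 11.55
ee_pos: [549.6, -56.0, 120.6]
orientation: [0.14, 3.138, -0.001]
ft_force: [-0.5, -4.0, 4.7]
width: 19.9
grasp_force: 30.0
```

```bash
python3 - <<'E'
from h import *
s=get("scene"); p=(258,118)
cv2.imwrite("pics/d.png",cv2.resize(s["image"][p[1]:p[1]+70,p[0]:p[0]+80,::-1],(640,560),interpolation=cv2.INTER_CUBIC))
for z in(94,146,152): print(z,(proj(s,[550,-55,z])[0]-p)*8)
E
```

```text
94 [297.6457898  393.58410241]
146 [313.05651305 286.06327163]
152 [314.92619775 273.01845539]
```

View pics/d.png

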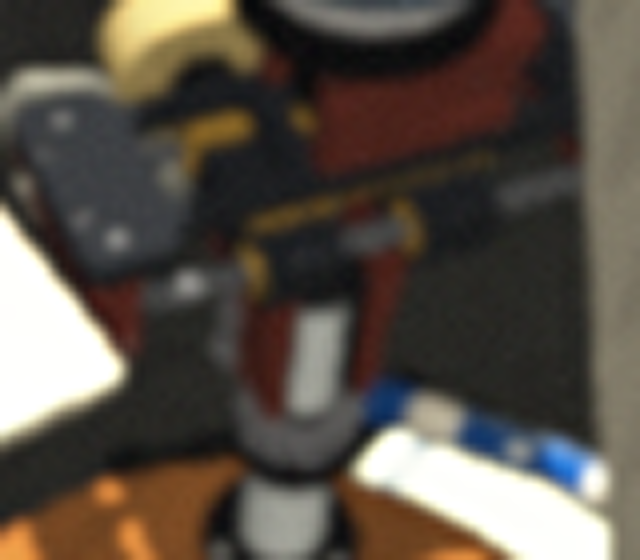

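Not fully visible, but the mark is about at the collar (the plug is hidden; the 30.3 mm travel matches). Now turn clockwise.

Request:
move_arm --steps '[[[0,0,0],1,1],[[0,0,0],1,1],[[0,0,0],1,1],[[0,0,0],1,1],[[0,0,0],1,1],[[0,0,0],0,1]]'

```text
t: 12.1
ee_pos: [549.8, -55.5, 120.7]
orientation: [0.82, 3.032, 0.001]
ft_force: [-0.1, -0.8, 4.8]
width: 19.9
grasp_force: 30.3
```

Request:
move_arm --steps '[[[0,0,0],1,1],[[0,0,0],1,1],[[0,0,0],1,1],[[0,0,0],1,1],[[0,0,0],0,1]]'

```text
t: 12.52
ee_pos: [550.0, -55.3, 120.7]
orientation: [1.33, 2.845, 0.002]
ft_force: [1.5, 2.1, 4.6]
width: 19.9
grasp_force: 30.3
```

Request:
move_arm --steps '[[[0,0,0],1,1],[[0,0,0],1,1],[[0,0,0],1,1],[[0,0,0],0,1]]'

```text
t: 12.85
ee_pos: [550.3, -55.1, 120.7]
orientation: [1.688, 2.648, 0.003]
ft_force: [3.7, 4.3, 2.8]
width: 19.5
grasp_force: 30.6
```

```bash
python3 - <<'E'
from h import *
o=ctrl.get_obs(); print(o["t"],o["ee_pos"],o["moment"],o["ft_force"],o["orientation"],o["qpos"])
s=get("scene"); p=(258,118)
cv2.imwrite("pics/e.png",cv2.resize(s["image"][p[1]:p[1]+70,p[0]:p[0]+80,::-1],(640,560),interpolation=cv2.INTER_CUBIC))
a=o["orientation"];R=cv2.Rodrigues(a)[0];print("finger",np.degrees(np.arctan2(R[1,1],R[0,1])))
E
```

```text
12.85 [550.26375537 -55.11840954 120.65016446] [ 0.60813664 -0.53565821  0.00273492] [3.70021876 4.32031597 2.82083786] [1.68796610e+00 2.64815578e+00 2.52995867e-03] [-1.21843464e-01  4.89116358e-01  1.86779075e+00  1.31812959e-03
  7.82894165e-01 -5.58623337e-01]
finger 24.972163612991437
```

View pics/e.png

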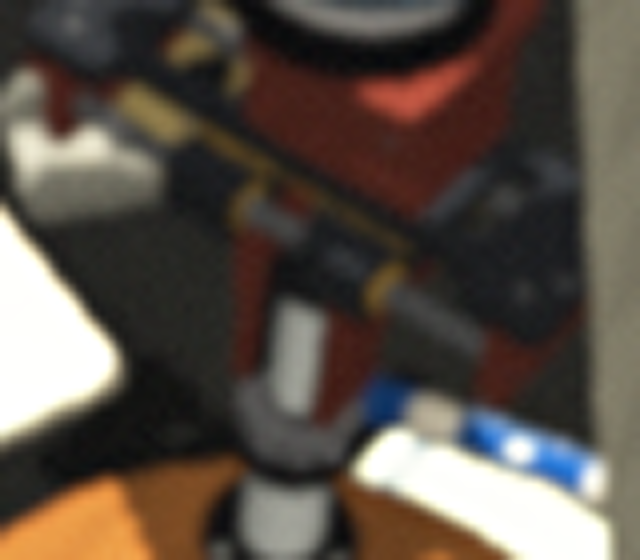

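The lever is now hidden behind the finger, so I'll continue by small turns and watch for the stop.

Request:
move_arm --steps '[[[0,0,0],0.8,1],[[0,0,0],0.7,1],[[0,0,0],0,1]]'

```text
t: 13.15
ee_pos: [550.4, -55.1, 120.7]
orientation: [1.855, 2.534, 0.003]
ft_force: [4.5, 4.7, 1.9]
width: 19.6
grasp_force: 30.7
```

```bash
cat > m.py <<'E'
from h import *
o=ctrl.get_obs(); R=cv2.Rodrigues(o["orientation"])[0]
print(o["t"],o["ee_pos"].round(1),o["moment"].round(3),o["ft_force"].round(1),o["joint_torque"].round(3)[3:],"finger",np.degrees(np.arctan2(R[1,1],R[0,1])).round(2))
E
python3 m.py
```

```text
13.15 [550.4 -55.1 120.7] [ 0.694 -0.667  0.024] [4.5 4.7 1.9] [-0.925  0.977  0.835] finger 17.59
```

Request:
move_arm --steps '[[[0,0,0],0.6,1],[[0,0,0],0,1]]'

```text
t: 13.32
ee_pos: [550.5, -55.1, 120.7]
orientation: [1.92, 2.485, 0.003]
ft_force: [4.1, 4.6, 2.6]
width: 19.7
grasp_force: 30.7
```

```bash
python3 m.py; python3 - <<'E'
from h import *
s=get("scene")
for n in("lever","lever_tip"): print([(round(b["p"],2),np.round(b["rect"],1)) for b in cams.boxes_of("scene",n)])
c=np.array([550,-55.2])
for d in(0,5,10,15,50):
    a=np.radians(-32.4+d); print(d,[proj(s,[*(c+r*np.array([np.cos(a),np.sin(a)])),z])[0].round(1) for r,z in((26.5,121),(36.5,121),(36.5,97))])
E
```

```text
13.3167 [550.5 -55.1 120.7] [ 0.641 -0.707  0.048] [4.1 4.6 2.6] [-0.957  1.03   0.618] finger 14.63
[]
[]
0 [array([296.9, 152.1]), array([297.2, 149.1]), array([296.3, 155.3])]
5 [array([296. , 152.1]), array([295.9, 149. ]), array([295.1, 155.2])]
10 [array([295.1, 152.1]), array([294.6, 149. ]), array([293.8, 155.2])]
15 [array([294.2, 152.2]), array([293.4, 149.1]), array([292.6, 155.3])]
50 [array([288.5, 154.2]), array([285.6, 152. ]), array([285. , 158.1])]
```

Request:
move_arm --steps '[[[0,0,0],0.5,1],[[0,0,0],0,1]]'

```text
t: 13.63
ee_pos: [550.6, -55.0, 120.7]
orientation: [1.973, 2.443, 0.004]
ft_force: [4.6, 5.6, 1.4]
width: 19.7
grasp_force: 30.9
```

```bash
python3 m.py
```

```text
13.6333 [550.6 -55.  120.7] [ 0.888 -0.726  0.187] [4.6 5.6 1.4] [-1.044  1.091  0.666] finger 12.16
```

Request:
move_arm --steps '[[[0,0,0],0.5,1],[[0,0,0],0,1]]'

```text
t: 13.8
ee_pos: [550.7, -54.7, 120.7]
orientation: [2.025, 2.4, 0.004]
ft_force: [5.3, 6.2, 2.0]
width: 20.1
grasp_force: 31.2
```

```bash
python3 m.py
```

```text
13.8 [550.7 -54.7 120.7] [ 1.371 -0.965  0.369] [5.3 6.2 2. ] [-1.372  1.198  0.854] finger 9.68
```

Request:
move_arm --steps '[[[0,0,0],0.5,1],[[0,0,0],0,1]]'

```text
t: 13.97
ee_pos: [550.7, -54.5, 120.7]
orientation: [2.078, 2.355, 0.005]
ft_force: [5.3, 8.0, 1.2]
width: 20.1
grasp_force: 36.7
```

```bash
python3 m.py
```

```text
13.9667 [550.7 -54.5 120.7] [ 1.881 -0.868  0.512] [5.3 8.  1.2] [-1.736  1.108  0.974] finger 7.17
```

Moment about z rose linearly from about 14.6° finger angle (the predicted stop) to 0.5 Nm, well over the cam drag of about 0.13 Nm, so the lever is on its stop. I'll ease off slightly, settle and check.

Request:
move_arm --steps '[[[0,0,0],-0.4,1],[[0,0,0],0,1],[[0,0,0],0,1],[[0,0,0],0,1],[[0,0,0],0,1],[[0,0,0],0,1]]'

```text
t: 14.47
ee_pos: [550.5, -54.6, 120.7]
orientation: [2.034, 2.393, 0.004]
ft_force: [4.9, 6.8, 2.6]
width: 19.9
grasp_force: 35.1
```

```bash
python3 m.py; python3 - <<'E'
from h import *
s=get("scene"); p=(275,145)
cv2.imwrite("pics/f.png",cv2.resize(s["image"][p[1]:p[1]+35,p[0]:p[0]+40,::-1],(640,560),interpolation=cv2.INTER_CUBIC))
# ring mark front edge for leg = -4..4 mm, and collar front edge, as crop pixels
v=s["xyz"][:2]-np.array([550,-55.2]); v/=np.linalg.norm(v)
for z in(90,94,98): print(z,((proj(s,[*(np.array([550,-55.2])+10*v),z])[0]-p)*16).round())
E
```

```text
14.4667 [550.5 -54.6 120.7] [ 1.527 -0.734  0.277] [4.9 6.8 2.6] [-1.569  0.985  0.301] finger 9.28
90 [315. 420.]
94 [317. 404.]
98 [320. 389.]
```

View pics/f.png

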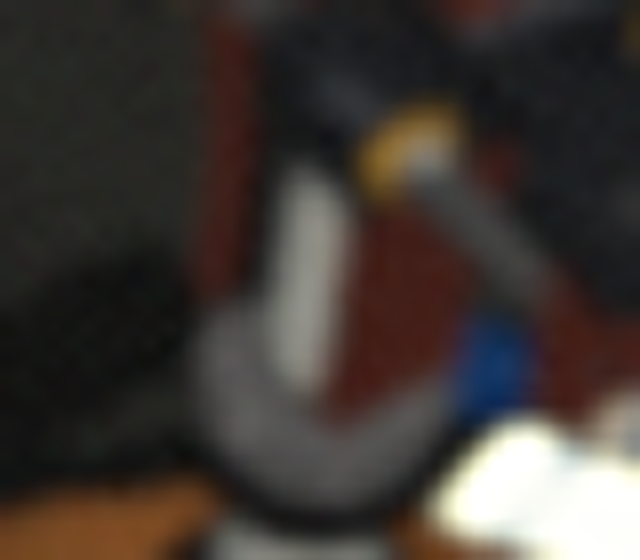

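The tube is bright down to about row 395 of the crop, where the collar top projects to about 404. No ring stands above it, so the mark is level with the collar, and the grip and lever pressure are holding. Handing in.

```bash
python3 -c "
from h import *
print(ctrl.close_job())"
```

```text
the job is handed in; nothing more can be done
None
```

I handed the job in with the plug pressed home, the leg slid 30 mm to its mark and still gripped there, and the cam lever turned shut against its stop. The fingers hid the ring mark, plug and lever at the end, so those three rest on arm position and force readings, and no verdict came back. Nothing touched the tape roll, marker or stapler that I know of.

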